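Reset the kiln controller with the pin tool

TASK

A rolling pin has been left on the kiln controller, right over its reset hole: roll it, without lifting it off, along the lid until it drops into the tray along the controller's side. Then take the pin tool (the one with the thin straight needle) from the tool rack, reach its needle down through the hole and press the recessed reset button fully down with it. Finish while still gripping the tool and holding the button down, and leave all the other tools and pots where they are.

Things in the scene. Friction and masses are not known exactly. Their poses are not given: they have to be found in the camera images.
- controller: grey bench-top kiln controller, fixed to the bench. Origin under it on the bench; its x runs along the pin and the tray, its y points to the tray. The flat aluminium lid, 70 mm above the bench, covers x -100..100, y -150..40 mm. Beside it along the +y edge lies the tray: a straight gutter y 40..80 mm, its floor 62 mm above the bench (8 mm below the lid), closed outside by a 5 mm thick wall as high as the lid. Nothing sticks up from the lid
- hole (a point): centre of the round reset hole in the lid, at lid height (70 mm above the bench): 14 mm wide, through the 12 mm thick lid; at controller x 0, y -50 mm. The axes are the controller's
- reset (a joint): white reset button under the hole: 18 mm wide, its top 35 mm below the lid's top; value = travel downwards in m, 0 up, 0.006 fully down. Spring: begins to move at 2 N, fully down at 5 N, comes back up when let go
- tray (a point): middle of the tray's floor, at controller x 0, y 60 mm, 62 mm above the bench; the pin comes to rest there with its axis 23 mm above this point
- pin_center (a point): wooden rolling pin, its centre on its axis: barrel 46 mm thick and 150 mm long, a turned knob 22 mm thick and 36 mm long on each end, about 0.25 kg. Its x is along its axis, its z starts pointing up and turns with it. It lies loose on the lid along the controller's x, over the hole, and rolls freely
- rack: wooden tool rack fixed to the bench, 60 (x) x 236 (y) mm, open front and back; origin under its centre. The board's top is 85 mm above the bench, with three 20 mm holes at y -75, 0, 75 mm, in each of which a tool hangs upright by its 28 mm wide collar. The tools change places
- stylus_center (a point): pin tool (stylus), 60 g, hanging upright in one of the rack's holes: straight round wooden handle 16 mm thick, from 6 to 100 mm above the collar's underside; steel collar 28 mm wide, 6 mm high; below it a straight steel needle 6 mm thick, 70 mm long with a flat end. The point is on the axis, in the handle, 55 mm above the collar's underside, thus 125 mm above the needle's end; z points up the handle
- stylus_tip (a point): end of the pin tool's needle, 125 mm below stylus_center along the tool's axis
- dowel_center (a point): another hanging tool, to be left alone: 22 mm thick wooden handle 74 mm long, same 28 mm collar, blunt 16 mm thick wooden shank (too thick for the reset hole) 50 mm long. Point on its axis 55 mm above the collar's underside
- looper_center (a point): another hanging tool, to be left alone: waisted wooden handle 90 mm long, 12 to 20 mm thick, same collar, steel shank ending in a flat 16 mm wide blade (too wide for the hole). Point on its axis 55 mm above the collar's underside
- jar: bystander: closed white jar, 64 mm across, 85 mm high; origin under its centre
- vase: bystander: terracotta vase, 90 mm across, 115 mm high; origin under its centre
- bowl: bystander: white bowl, 120 mm across, 50 mm high; origin under its centre
- mug: bystander: white mug, 76 mm across, 85 mm high, handle to its own +y; origin under its centre
- rib: bystander: dark wooden rib, 50 x 90 x 12 mm, lying flat; origin under its centre
- brush: bystander: a flat brush about 180 mm long lying on the bench; its x is along it

How it is judged (in metres and radians):
On the way, in this order (a step that is already met when the one before it is completed fails the run):
1. the pin has turned by about half a turn as it rolls along the lid (angle between pin_center's own z axis and vertical above 2.2 rad).
2. the pin lies in the tray (y of pin_center in the frame of controller between 0.05 and 0.07 m and z of pin_center in the frame of controller between 0.08 and 0.089 m and angle between the x axis of pin_center and the x axis of controller, either way round below 0.12 rad), for 0.3 s.
3. the reset button is pressed down with the pin tool's needle (value of joint reset above 0.0045 m and contact force between stylus and reset above 2 N and contact force between the fingers and stylus above 1 N), for 0.2 s.
At the end, for the whole second after the job is handed in: The gripper holds the pin tool, whose needle presses the reset button at least 4.5 mm of its 6 mm down with more than 2 N; the pin lies in the tray (axis within 10 mm of the tray's middle line, 80 to 89 mm above the bench, parallel to the tray within 0.12 rad) and is not touched by the robot (all of step 2 and all of step 3 and contact force between each of the arm, the fingers and pin below 0.1 N); the arm keeps its last pose, push and grip.
It fails at once if the rolling pin is lifted (its axis more than 15 mm higher than when it lies on the lid) (z of pin_center in the frame of controller above 0.108 m).
It fails at once if one of the other tools in the rack is displaced by more than 30 mm (distance of any of dowel_center, looper_center from where it was at the start of the episode above 0.03 m).
It fails at once if a pot, jar, mug, the rib or the brush is displaced by more than 30 mm (distance of any of jar, vase, bowl, mug, rib, brush from where it was at the start of the episode above 0.03 m).
It also fails if it takes over 56 s, if anything falls off the work surface, if the arm or the gripper's body presses on something with over 40 N, if the wrist force passes 120 N, or if a joint passes its speed limit or range.

ROBOT

A 6-joint arm with a two-finger parallel gripper is mounted at the origin on the work surface. World frame = base frame: x ahead of the robot, y to its left, z up, the work surface at z = 0. Lengths are in mm, angles in rad, forces in N, time in s.
With the tool pointing down it reaches from about 350 to 975 mm from the base axis. Payload 7.1 kg.
Tool frame: the origin (TCP) lies at the very end of the fingers, on their centre line; the grasp point (between the pads) lies ctrl.hold_point_z behind it (ctrl.hold_point_z is the distance from the TCP to the grasp point, in mm); z points along the fingers, y is the line along which they close (so a half turn about z gives the same grasp; the last joint's range is limited). The gripper opens to 88 mm and grips with 3 to 60 N. Pads are 20 mm wide; open, the fingers measure 115 mm over their backs; the gripper's body (75 mm by 178 mm) begins 61 mm behind the grasp point.
Start: joints at [-1.269, 0.423, 1.63, -0, 1.089, -0.019], TCP at [197.096, -593.092, 222.675] pointing down, gripper open.
Joint ranges: [-3, 3], [-0.9, 2.11], [0.09, 2.58], [-1.31, 4.45], [0.11, 2.69], [-2.54, 2.54]. Speed limits (rad/s): [2.39, 2.39, 3.01, 3.14, 3.14, 3.14].

INTERFACE

Orientations are given as a rotation vector (axis times angle).
In Python, from workcell import ctrl gives the robot as it stands. The module is installed in compiled form; this text tells all that it offers.
- The arm moves only by the shell command python3 -m creep 'ROWS'. ROWS is JSON, a list of rows, each an object with "translation": the shift along the tool's x, y, z in mm, a list of three; "angular": the turn, a rotation vector about the tool's x, y, z in rad, a list of three; "jaw": the opening, from 0 (shut) to 1 (fully open). A call has exactly 8 rows; each row is the pose to reach, as a shift and turn from the pose commanded when the call began, along the tool's axes at that moment; what a row does not reach only later rows make up. A row lasts 1/8 s, in which the tool goes at most 62.5 mm and 10.7 degrees, less where a joint would pass 70% of its speed; a pose out of reach is approached as far as the arm can. A call with a gripper value outside its range is refused whole. The fingers move at their own pace and stop on an object; the grip force is fixed at half the most. Time passes only in rows, so rows that repeat a pose let the fingers close, or fill a call up. It gives the time, the measured TCP pose, the force, the opening and the grip force at its end, in the units of the state.
- ctrl.get_obs(): the state, without advancing time (a new reading comes with each control period).
- ctrl.get_image(name): name is "side" or "top"; returns the picture (400x640x3 uint8, red, green, blue); there is no depth.
- ctrl.camera_info(name): a dict with "camera_matrix" (3x3 intrinsics, pixels), "distortion" ([k1, k2, p1, p2, k3] as OpenCV has them; the pictures are not rectified), "world_from_camera" (4x4, takes a point from camera to world coordinates). Camera axes: x right, y up, looking along -z (the intrinsics and any distortion apply to the point x, -y, -z); pixel columns grow to the right and rows downward; lengths in mm; the calibration is good to about 2 mm. A picture is of the moment at which its call begins. camera_info takes no time and is no camera call.
- ctrl.close_job(): hands the job in; it is judged then, once.
Trained networks look in the newest picture that a camera, given by its name, has taken for a name from the list of things; names that differ only in an ending like _2 or _b are one class to them, and where a whole thing is asked for, a point or a joint stands for the part that bears it (a point fixed in the world has none). Each returns a list of dicts, best first, with "score" (0 to 1); they miss things now and then, are a little off and sometimes report something else, mostly with a low value. They report only what shows in the picture. A call takes as long as a camera call.
- ctrl.look_for(camera, label): "rect" ([left, top, right, bottom] in pixels, round what is visible of it).
The state is a dict: "t": time; "qpos": joint angles; "qvel": joint speeds; "joint_torque": joint torques, N m; "ee_pos": TCP position; "orientation": TCP orientation; "ft_force": force on the tool from outside, world axes, zero at the start; "moment": the same for the moment, N m; "width": finger opening in mm; "grasp_force": force on a finger pad.
Only numpy, scipy, OpenCV 4.12 (cv2) and the standard library are available. Lean on these libraries where they do the work, as an engineer would, in place of code of your own. Each camera call takes 0.05 s, during which the arm holds its last target. There are 200 camera calls.

## Working session

There is one attempt and no reset: what is moved stays moved. The work goes in short steps, Python scripts to look and compute and a shell command to move; the robot and the scene stay as the last step left them, time stands still between calls to the robot, and variables do not carry over. Pictures are saved under pics/ and viewed, at most 10 in all, crops included, and the job is handed in when it is done.

```bash
mkdir -p pics; python3 - <<'E'
from workcell import ctrl
import cv2,numpy as np
o=ctrl.get_obs();print(o, ctrl.hold_point_z)
for c in("side","top"):
    im=ctrl.get_image(c);cv2.imwrite(f"pics/{c}0.png",im[:,:,::-1])
    i=ctrl.camera_info(c);print(c,np.round(i["camera_matrix"],1).tolist(),i["distortion"],np.round(i["world_from_camera"],3).tolist())
    for l in["controller","hole","pin_center","rack","stylus_center","dowel_center","looper_center","jar","vase","bowl","mug"]:
        print(l,[(np.round(d["rect"]).tolist(),round(d["score"],2)) for d in ctrl.look_for(c,l)[:3]])
E
```

```text
{'t': 0.0, 'qpos': array([-1.26900853e+00,  4.23836869e-01,  1.63068159e+00, -1.25748956e-05,
        1.08857536e+00, -1.89719588e-02]), 'qvel': array([-3.23026639e-04,  1.10703433e-04,  2.29519159e-04,  3.39919091e-04,
       -5.45885931e-04, -6.55365697e-05]), 'joint_torque': array([-4.66460246e-03, -5.44634235e+01, -2.73674583e+01,  6.41975901e-02,
        2.26462469e-02, -1.20356299e-04]), 'ee_pos': array([ 196.93005718, -592.58805143,  221.90747308]), 'orientation': array([-3.09980858e+00, -5.01463021e-01,  3.49486112e-04]), 'ft_force': array([-0.17388696,  0.20870641,  0.42951597]), 'moment': array([-0.00783026, -0.01745958,  0.03361912]), 'grasp_force': 0.0, 'width': 88.04865319281905} 18.700000000000003
side [[460.8, 0.0, 314.4], [0.0, 460.8, 198.5], [0.0, 0.0, 1.0]] [-0.05678469  0.          0.          0.          0.        ] [[-0.933, 0.175, -0.315, 162.707], [-0.36, -0.496, 0.79, 1000.262], [-0.018, 0.851, 0.526, 761.197], [0.0, 0.0, 0.0, 1.0]]
controller [([320.0, 159.0, 400.0, 216.0], 0.86)]
hole [([316.0, 159.0, 400.0, 215.0], 0.91)]
pin_center [([334.0, 153.0, 395.0, 
[... 714 characters left out ...]
0], 0.79), ([300.0, 127.0, 317.0, 154.0], 0.38)]
pin_center [([400.0, 189.0, 423.0, 259.0], 0.8)]
rack [([206.0, 196.0, 288.0, 229.0], 0.79), ([402.0, 190.0, 420.0, 258.0], 0.37)]
stylus_center [([364.0, 191.0, 446.0, 257.0], 0.47), ([206.0, 197.0, 224.0, 210.0], 0.43)]
dowel_center [([258.0, 212.0, 271.0, 219.0], 0.59)]
looper_center [([233.0, 203.0, 247.0, 216.0], 0.54)]
jar [([365.0, 188.0, 446.0, 261.0], 0.6), ([302.0, 128.0, 315.0, 155.0], 0.59)]
vase [([350.0, 131.0, 376.0, 155.0], 0.79), ([259.0, 211.0, 273.0, 219.0], 0.54)]
bowl [([157.0, 168.0, 195.0, 203.0], 0.74), ([258.0, 211.0, 271.0, 220.0], 0.32), ([228.0, 129.0, 271.0, 183.0], 0.21)]
mug [([456.0, 185.0, 487.0, 223.0], 0.93)]
```

```bash
python3 - <<'E'
import cv2
a=cv2.imread("pics/top0.png")[110:270,140:500];cv2.imwrite("pics/t1.png",cv2.resize(a,None,fx=2.2,fy=2.2,interpolation=3))
a=cv2.imread("pics/side0.png")[120:370,150:430];cv2.imwrite("pics/s1.png",cv2.resize(a,None,fx=2.4,fy=2.4,interpolation=3))
E
```

```text
(no output)
```

View pics/t1.png

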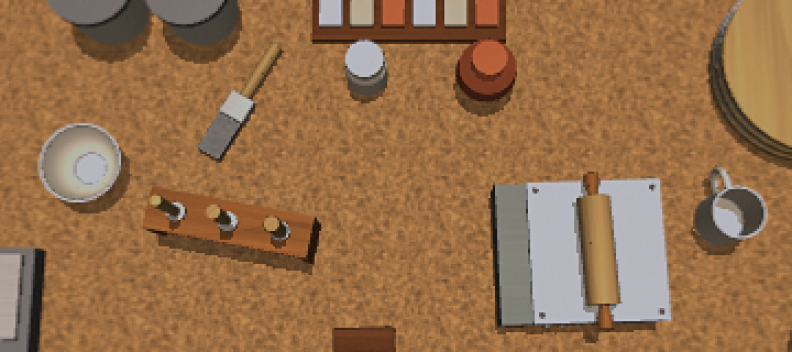

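View pics/s1.png

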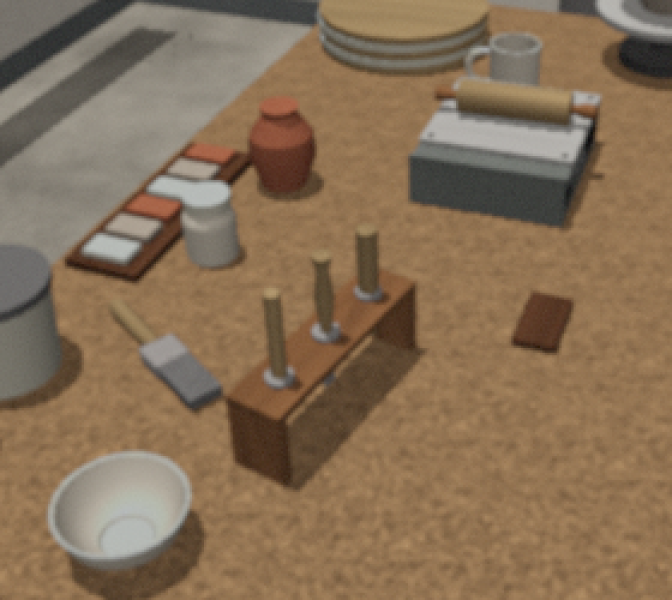

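The top view shows the controller at about (404,225) full-image px, with its grey tray strip on the left (world +y) and the pin near x=411. The rack sits at about (247,212). In the side view the tool nearest the camera at (266,262) has a thin straight handle, so it is the stylus; looper is in the middle, dowel at the right.

```bash
cat > h.py <<'E'
import numpy as np,cv2
from scipy.optimize import least_squares
from workcell import ctrl
I={c:ctrl.camera_info(c) for c in("side","top")}
def proj(c,P):
    i=I[c];W=np.array(i["world_from_camera"]);P=np.atleast_2d(P).astype(float)
    p=(P-W[:3,3])@W[:3,:3]*[1,-1,-1]
    return cv2.projectPoints(p,np.zeros(3),np.zeros(3),np.array(i["camera_matrix"]),np.array(i["distortion"]))[0].reshape(-1,2)
def at_z(c,uv,z):
    i=I[c];W=np.array(i["world_from_camera"])
    n=cv2.undistortPoints(np.array([[uv]],float),np.array(i["camera_matrix"]),np.array(i["distortion"])).ravel()
    d=W[:3,:3]@[n[0],-n[1],-1];return W[:3,3]+d*(z-W[2,3])/d[2]
E
python3 - <<'E'
from h import *
f=lambda u,v:(140+u/2.2,110+v/2.2)
for n,(u,v) in dict(TL=(527,184),TR=(660,179),BR=(669,319),BL=(534,325)).items(): print(n,at_z("top",f(u,v),70).round(1))
g=lambda u,v:(140+u/2.2,110+v/2.2)
a=cv2.imread("pics/top0.png")
# two zooms in one picture
A=cv2.resize(a[185:265,358:452],None,fx=6,fy=6,interpolation=3)
B=cv2.resize(a[190:240,200:292],None,fx=6,fy=6,interpolation=3)
cv2.imwrite("pics/t2.png",A);
s=cv2.imread("pics/side0.png");C=cv2.resize(s[200:325,235:335],None,fx=4.5,fy=4.5,interpolation=3)
H=np.zeros((600,800,3),np.uint8);H[:562,:450]=C[:562,:450];B=cv2.resize(a[193:218,202:260],None,fx=6,fy=6,interpolation=3);H[:150,452:800]=B[:150,:348];cv2.imwrite("pics/s2.png",H)
E
```

```text
TL [ 592.6 -171.1   70. ]
TR [ 600.  -360.2   70. ]
BR [ 402.4 -363.4   70. ]
BL [ 393.6 -176.6   70. ]
```

View pics/t2.png

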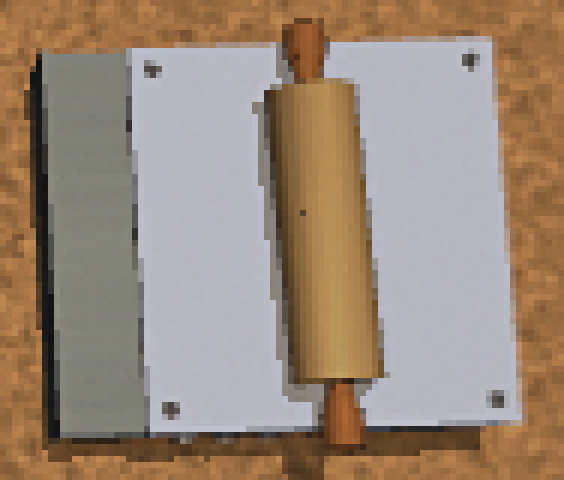

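View pics/s2.png

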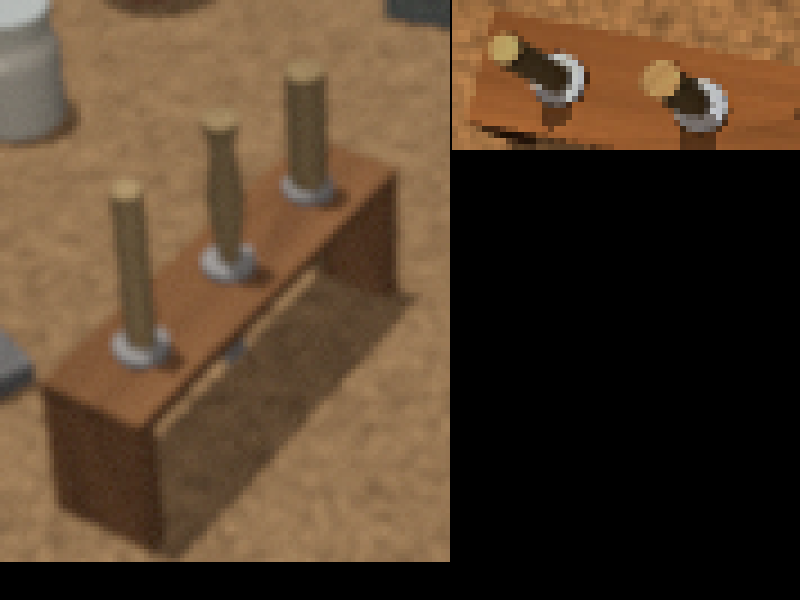

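The zooms show the lid corners at zoom px (128,48), (492,38), (521,422) and (150,434), and the pin knobs at (304,20) and (345,445). The stylus handle top and collar are clear in both views.

```bash
python3 - <<'E'
from h import *
z=lambda u,v:((u+.5)/6-.5+358,(v+.5)/6-.5+185)
c=np.array([at_z("top",z(*p),70) for p in[(128,48),(492,38),(521,422),(150,434)]])
print("lid",c.round(1).tolist())
m=np.array([[100,40],[100,-150],[-100,-150],[-100,40]])
r=least_squares(lambda p:(np.c_[p[0]+m[:,0]*np.cos(p[2])-m[:,1]*np.sin(p[2]),p[1]+m[:,0]*np.sin(p[2])+m[:,1]*np.cos(p[2])]-c[:,:2]).ravel(),[500,-210,0])
print("controller",r.x.round(3),r.fun.round(1));p=r.x
print("hole",p[0]+50*np.sin(p[2]),p[1]-50*np.cos(p[2]))
print("pin ends",[at_z("top",z(*q),93).round(1) for q in[(304,20),(345,445)]])
print("sty top",at_z("top",(210.6,200.4),185),at_z("side",(262.8,241.4),185))
print("sty collar",at_z("top",(219.6,205.7),91),at_z("side",(265.9,276.7),91))
for q in[(285.3,257.8),(302.6,241.8)]:print("other",at_z("side",q,91))
# hole-to-hole yaw + tcp yaw
from scipy.spatial.transform import Rotation as R
o=ctrl.get_obs();print(R.from_rotvec(o["orientation"]).as_matrix().round(3))
E
```

```text
lid [[596.0, -169.1, 70.0], [601.4, -358.9, 70.0], [402.7, -364.4, 70.0], [396.0, -176.2, 70.0]]
controller [ 4.97281e+02 -2.12196e+02  3.20000e-02] [-0.   0.1  0.6 -0.  -0.6 -0.9  0.1  0.8]
hole 498.86084648883707 -262.1711927711371
pin ends [array([ 606.3, -256.7,   93. ]), array([ 390.2, -270. ,   93. ])]
sty top [551.10385495 324.63756039 185.        ] [548.23945506 327.98825048 185.        ]
sty collar [550.55583014 324.32422633  91.        ] [547.47772324 330.75854235  91.        ]
other [534.30189055 256.79477303  91.        ]
other [520.00782378 187.10310471  91.        ]
[[ 0.949  0.315 -0.   ]
 [ 0.315 -0.949  0.   ]
 [ 0.    -0.    -1.   ]]
```

```bash
python3 -m creep '[{"translation":[54,-24,0],"angular":[0,0,-0.18],"jaw":1},{"translation":[107,-47,0],"angular":[0,0,-0.36],"jaw":1},{"translation":[161,-71,10],"angular":[0,0,-0.54],"jaw":1},{"translation":[214,-95,20],"angular":[0,0,-0.72],"jaw":1},{"translation":[268,-119,30],"angular":[0,0,-0.9],"jaw":1},{"translation":[321,-142,40],"angular":[0,0,-1.08],"jaw":1},{"translation":[375,-166,50],"angular":[0,0,-1.26],"jaw":1},{"translation":[375,-166,60],"angular":[0,0,-1.282],"jaw":1}]'
```

```text
t: 2.2
ee_pos: [503.2, -314.8, 162.4]
orientation: [2.178, 2.263, 0.001]
ft_force: [0.4, -1.0, -0.0]
width: 87.8
grasp_force: 0.0
```

```bash
python3 -m creep '[{"translation":[0,0,25],"angular":[0,0,0],"jaw":1},{"translation":[0,0,50],"angular":[0,0,0],"jaw":1},{"translation":[0,0,70],"angular":[0,0,0],"jaw":1},{"translation":[0,0,80],"angular":[0,0,0],"jaw":1},{"translation":[3,0,80],"angular":[0,0,0],"jaw":1},{"translation":[8,0,80],"angular":[0,0,0],"jaw":1},{"translation":[13,0,80],"angular":[0,0,0],"jaw":1},{"translation":[18,0,80],"angular":[0,0,0],"jaw":1}]' && python3 -m creep '[{"translation":[5,0,0],"angular":[0,0,0],"jaw":1},{"translation":[10,0,0],"angular":[0,0,0],"jaw":1},{"translation":[15,0,0],"angular":[0,0,0],"jaw":1},{"translation":[20,0,0],"angular":[0,0,0],"jaw":1},{"translation":[25,0,0],"angular":[0,0,0],"jaw":1},{"translation":[30,0,0],"angular":[0,0,0],"jaw":1},{"translation":[35,0,0],"angular":[0,0,0],"jaw":1},{"translation":[40,0,0],"angular":[0,0,0],"jaw":1}]'
python3 - <<'E'
from h import *
cv2.imwrite("pics/top3.png",ctrl.get_image("top")[:,:,::-1])
a=cv2.imread("pics/top3.png");cv2.imwrite("pics/t3.png",cv2.resize(a[175:265,340:460],None,fx=5,fy=5))
E
```

```text
t: 3.2
ee_pos: [500.4, -299.0, 83.3]
orientation: [2.185, 2.256, 0.0]
ft_force: [0.4, -0.0, 0.5]
width: 87.6
grasp_force: 0.0
t: 4.2
ee_pos: [498.7, -259.0, 82.7]
orientation: [-2.186, -2.257, -0.0]
ft_force: [0.8, 0.3, -0.3]
width: 88.0
grasp_force: 0.1
```

View pics/t3.png

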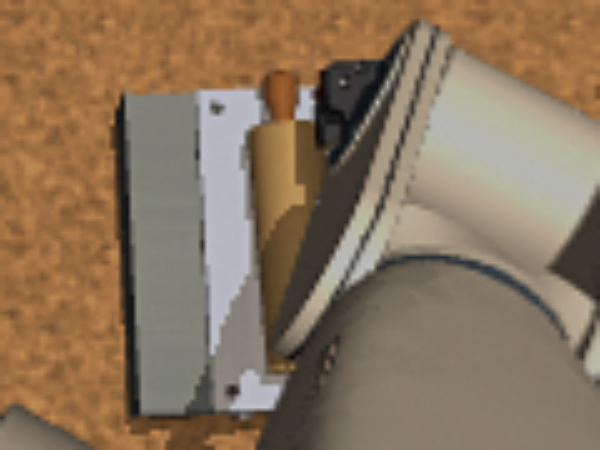

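The pin is parallel to the tray edge and has moved forward of the fingers, so I keep pushing.

```bash
python3 -m creep '[{"translation":[5,0,0],"angular":[0,0,0],"jaw":1},{"translation":[10,0,0],"angular":[0,0,0],"jaw":1},{"translation":[15,0,0],"angular":[0,0,0],"jaw":1},{"translation":[20,0,0],"angular":[0,0,0],"jaw":1},{"translation":[25,0,0],"angular":[0,0,0],"jaw":1},{"translation":[30,0,0],"angular":[0,0,0],"jaw":1},{"translation":[35,0,0],"angular":[0,0,0],"jaw":1},{"translation":[39,0,0],"angular":[0,0,0],"jaw":1}]' && python3 -m creep '[{"translation":[4,0,0],"angular":[0,0,0],"jaw":1},{"translation":[8,0,0],"angular":[0,0,0],"jaw":1},{"translation":[12,0,0],"angular":[0,0,0],"jaw":1},{"translation":[16,0,0],"angular":[0,0,0],"jaw":1},{"translation":[20,0,0],"angular":[0,0,0],"jaw":1},{"translation":[24,0,0],"angular":[0,0,0],"jaw":1},{"translation":[24,0,0],"angular":[0,0,0],"jaw":1},{"translation":[24,0,0],"angular":[0,0,0],"jaw":1}]'
python3 - <<'E'
from h import *
cv2.imwrite("pics/top4.png",ctrl.get_image("top")[:,:,::-1])
a=cv2.imread("pics/top4.png");s=ctrl.get_image("side")[:,:,::-1]
cv2.imwrite("pics/t4.png",np.hstack([cv2.resize(a[175:265,350:440],(400,400)),cv2.resize(s[135:235,310:410],(400,400))]))
E
```

```text
t: 5.25
ee_pos: [497.5, -220.0, 82.6]
orientation: [-2.185, -2.257, 0.0]
ft_force: [-0.2, -0.6, -0.2]
width: 87.7
grasp_force: 0.0
t: 6.25
ee_pos: [496.8, -196.4, 82.7]
orientation: [2.185, 2.257, 0.0]
ft_force: [0.2, 0.0, 0.3]
width: 88.2
grasp_force: 0.0
```

View pics/t4.png

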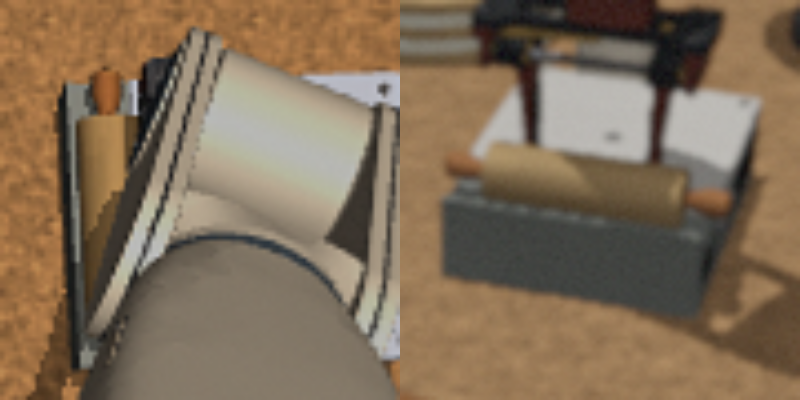

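The pin lies in the tray along the near wall, and the hole shows in the side view at about px (363,169). Next is the lift and traverse to the rack.

```bash
python3 -m creep '[{"translation":[-8,0,-20],"angular":[0,0,0],"jaw":1},{"translation":[-8,0,-70],"angular":[0,0,0],"jaw":1},{"translation":[0,0,-120],"angular":[0,0,0],"jaw":1},{"translation":[50,7,-133],"angular":[0,0,0.04],"jaw":1},{"translation":[110,15,-133],"angular":[0,0,0.08],"jaw":1},{"translation":[170,23,-133],"angular":[0,0,0.12],"jaw":1},{"translation":[230,31,-133],"angular":[0,0,0.16],"jaw":1},{"translation":[290,39,-133],"angular":[0,0,0.22],"jaw":1}]' && python3 -m creep '[{"translation":[0,0,0],"angular":[0,0,0],"jaw":1},{"translation":[0,0,0],"angular":[0,0,0],"jaw":1},{"translation":[0,0,0],"angular":[0,0,0],"jaw":1},{"translation":[0,0,0],"angular":[0,0,0],"jaw":1},{"translation":[0,0,0],"angular":[0,0,0],"jaw":1},{"translation":[0,0,0],"angular":[0,0,0],"jaw":1},{"translation":[0,0,0],"angular":[0,0,0],"jaw":1},{"translation":[0,0,0],"angular":[0,0,0],"jaw":1}]'
python3 - <<'E'
from h import *
from scipy.spatial.transform import Rotation as R
o=ctrl.get_obs();M=R.from_rotvec(o["orientation"]).as_matrix();print(o["ee_pos"],M.round(3))
print("to stylus, tool axes",M.T@(np.array([549.5,327,131])-o["ee_pos"]))
for c in("top","side"):cv2.imwrite(f"pics/{c}5.png",ctrl.get_image(c)[:,:,::-1])
a=cv2.imread("pics/top5.png");s=cv2.imread("pics/side5.png")
cv2.imwrite("pics/t5.png",np.hstack([cv2.resize(a[175:275,350:450],(400,400),interpolation=2),cv2.resize(s[135:235,310:410],(400,400),interpolation=2)]))
E
```

```text
t: 7.35
ee_pos: [526.5, 96.5, 215.9]
orientation: [2.422, 2.0, 0.001]
ft_force: [1.1, -0.3, 0.3]
width: 87.8
grasp_force: 0.0
t: 8.35
ee_pos: [526.5, 94.8, 215.7]
orientation: [-2.42, -2.003, -0.0]
ft_force: [-0.2, -0.2, 0.1]
width: 88.0
grasp_force: 0.0
[526.46802746  94.76371515 215.67477576] [[ 0.187  0.982  0.   ]
 [ 0.982 -0.187  0.   ]
 [ 0.     0.    -1.   ]]
to stylus, tool axes [232.44885521 -20.75442339  84.68036981]
```

View pics/t5.png

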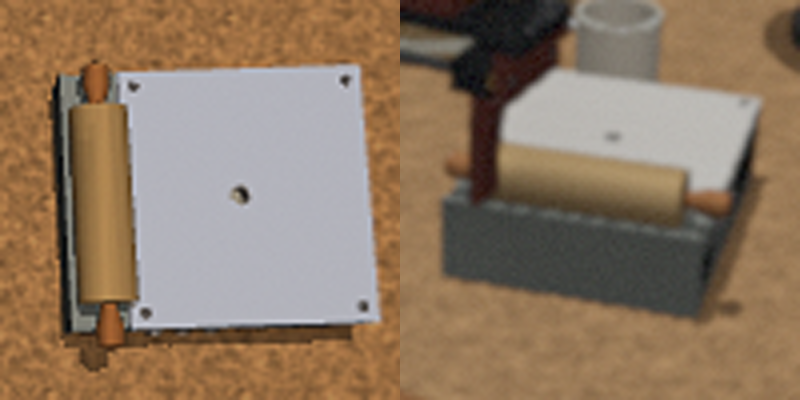

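The pin rests in the tray parallel to it, and the hole is visible at about (409.6,223.1) in top and (362.9,168.6) in side. Next I fetch the stylus.

```bash
python3 -m creep '[{"translation":[50,-5,0],"angular":[0,0,0],"jaw":1},{"translation":[105,-10,0],"angular":[0,0,0],"jaw":1},{"translation":[160,-15,0],"angular":[0,0,0],"jaw":1},{"translation":[210,-19,0],"angular":[0,0,0],"jaw":1},{"translation":[232,-21,0],"angular":[0,0,0],"jaw":1},{"translation":[232,-21,0],"angular":[0,0,0],"jaw":1},{"translation":[232,-21,20],"angular":[0,0,0],"jaw":1},{"translation":[232,-21,40],"angular":[0,0,0],"jaw":1}]' && python3 -m creep '[{"translation":[0,0,20],"angular":[0,0,0],"jaw":1},{"translation":[0,0,40],"angular":[0,0,0],"jaw":1},{"translation":[0,0,45],"angular":[0,0,0],"jaw":1},{"translation":[0,0,45],"angular":[0,0,0],"jaw":0.6},{"translation":[0,0,45],"angular":[0,0,0],"jaw":0.4},{"translation":[0,0,45],"angular":[0,0,0],"jaw":0.3},{"translation":[0,0,45],"angular":[0,0,0],"jaw":0.25},{"translation":[0,0,45],"angular":[0,0,0],"jaw":0.25}]'
python3 - <<'E'
from h import *
print("hole",at_z("top",(409.6,223.1),70),at_z("side",(362.9,168.6),70))
s=ctrl.get_image("side")[:,:,::-1]
cv2.imwrite("pics/s6.png",cv2.resize(s[200:310,225:325],(600,600),interpolation=2))
E
```

```text
t: 9.45
ee_pos: [548.9, 324.7, 174.1]
orientation: [2.422, 2.001, -0.002]
ft_force: [-0.0, 0.1, -0.7]
width: 87.6
grasp_force: 0.0
t: 10.45
ee_pos: [549.3, 326.6, 131.0]
orientation: [2.42, 2.003, 0.001]
ft_force: [-0.2, -0.8, 0.1]
width: 41.5
grasp_force: 0.0
hole [ 499.90218963 -261.960877     70.        ] [ 496.94890089 -258.73373354   70.        ]
```

View pics/s6.png

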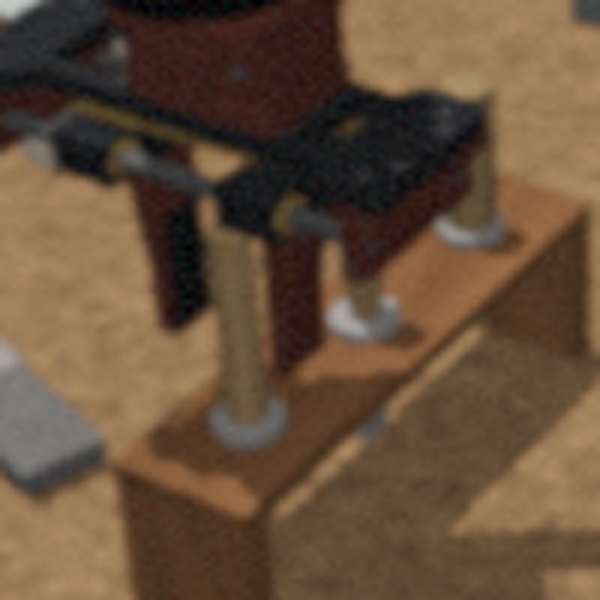

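The open fingers straddle the stylus, which stands midway between them. The side and top cameras disagree by about (-3,+4) mm at both rack and hole, a constant calibration offset. Closing and lifting.

```bash
python3 -m creep '[{"translation":[0,0,0],"angular":[0,0,0],"jaw":0.2},{"translation":[0,0,0],"angular":[0,0,0],"jaw":0.1},{"translation":[0,0,0],"angular":[0,0,0],"jaw":0},{"translation":[0,0,0],"angular":[0,0,0],"jaw":0},{"translation":[0,0,0],"angular":[0,0,0],"jaw":0},{"translation":[0,0,0],"angular":[0,0,0],"jaw":0},{"translation":[0,0,0],"angular":[0,0,0],"jaw":0},{"translation":[0,0,0],"angular":[0,0,0],"jaw":0}]' && python3 -m creep '[{"translation":[0,0,-10],"angular":[0,0,0],"jaw":0},{"translation":[0,0,-30],"angular":[0,0,0],"jaw":0},{"translation":[0,0,-55],"angular":[0,0,0],"jaw":0},{"translation":[0,0,-80],"angular":[0,0,0],"jaw":0},{"translation":[0,0,-105],"angular":[0,0,0],"jaw":0},{"translation":[0,0,-130],"angular":[0,0,0],"jaw":0},{"translation":[0,0,-155],"angular":[0,0,0],"jaw":0},{"translation":[0,0,-180],"angular":[0,0,0],"jaw":0}]'
python3 - <<'E'
from h import *
s=ctrl.get_image("side")[:,:,::-1]
cv2.imwrite("pics/s7.png",cv2.resize(s[120:290,210:330],(565,800))[:600])
from scipy.spatial.transform import Rotation as R
o=ctrl.get_obs();M=R.from_rotvec(o["orientation"]).as_matrix()
print(o["ee_pos"],o["width"],o["grasp_force"],(M.T@(np.array([498.5,-310,311])-o["ee_pos"])).round(1),proj("side",o["ee_pos"]))
E
```

```text
t: 11.5
ee_pos: [549.2, 326.6, 130.7]
orientation: [-2.42, -2.003, 0.0]
ft_force: [-0.4, 0.4, -0.8]
width: 15.4
grasp_force: 30.0
t: 12.5
ee_pos: [549.2, 326.6, 313.4]
orientation: [2.42, 2.003, 0.003]
ft_force: [0.2, 0.3, -1.5]
width: 15.7
grasp_force: 30.0
[550.65459854 327.43112926 317.22790844] 15.898418784431625 29.99991148710251 [-636.    67.9    3.5] [[256.53656298 185.99992723]]
```

View pics/s7.png

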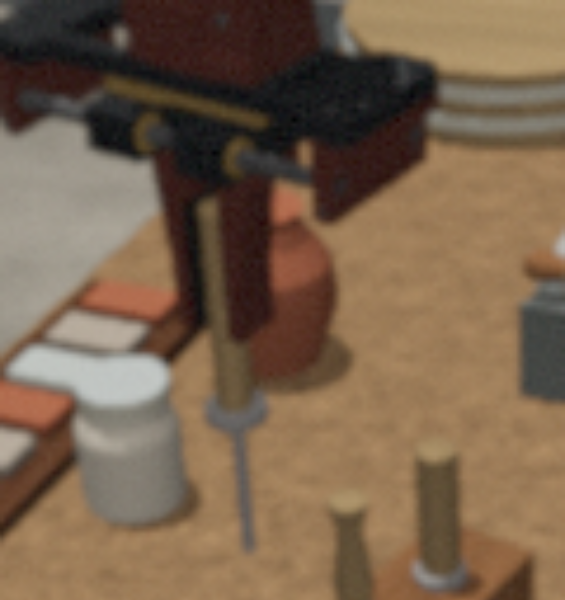

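The stylus is held upright, needle tip at about px (262.5,236.7). Carrying it to the hole, staying high until past the pin.

```bash
python3 -m creep '[{"translation":[-25,3,0],"angular":[0,0,0],"jaw":0},{"translation":[-75,8,0],"angular":[0,0,0],"jaw":0},{"translation":[-130,13,0],"angular":[0,0,0],"jaw":0},{"translation":[-185,19,0],"angular":[0,0,0],"jaw":0},{"translation":[-240,25,0],"angular":[0,0,0],"jaw":0},{"translation":[-295,30,0],"angular":[0,0,0],"jaw":0},{"translation":[-350,36,0],"angular":[0,0,0],"jaw":0},{"translation":[-400,41,0],"angular":[0,0,0],"jaw":0}]' && python3 -m creep '[{"translation":[-50,5,0],"angular":[0,0,0],"jaw":0},{"translation":[-100,10,0],"angular":[0,0,0],"jaw":0},{"translation":[-145,15,0],"angular":[0,0,0],"jaw":0},{"translation":[-175,18,0],"angular":[0,0,0],"jaw":0},{"translation":[-186,19,20],"angular":[0,0,0],"jaw":0},{"translation":[-186,19,50],"angular":[0,0,0],"jaw":0},{"translation":[-186,19,80],"angular":[0,0,0],"jaw":0},{"translation":[-186,19,100],"angular":[0,0,0],"jaw":0}]' && python3 -m creep '[{"translation":[0,0,5],"angular":[0,0,0],"jaw":0},{"translation":[0,0,10],"angular":[0,0,0],"jaw":0},{"translation":[0,0,15],"angular":[0,0,0],"jaw":0},{"translation":[0,0,15],"angular":[0,0,0],"jaw":0},{"translation":[0,0,15],"angular":[0,0,0],"jaw":0},{"translation":[0,0,15],"angular":[0,0,0],"jaw":0},{"translation":[0,0,15],"angular":[0,0,0],"jaw":0},{"translation":[0,0,15],"angular":[0,0,0],"jaw":0}]'
python3 - <<'E'
from h import *
o=ctrl.get_obs();print(o["ee_pos"],o["width"],o["grasp_force"])
e=np.array(o["ee_pos"])
S=np.mean([ctrl.get_image("side")[:,:,::-1].astype(float) for _ in range(6)],0)
cv2.imwrite("pics/side8.png",S.clip(0,255).astype(np.uint8))
print("tcp/tip/hole proj",proj("side",[e,e-[0,0,115.7],[498.4,-260.3,70]]))
cv2.imwrite("pics/s8.png",cv2.resize(cv2.imread("pics/side8.png")[125:200,325:400],None,fx=8,fy=8,interpolation=2))
E
```

```text
t: 13.55
ee_pos: [512.8, -76.7, 310.0]
orientation: [-2.42, -2.002, 0.002]
ft_force: [-0.3, -0.2, -0.1]
width: 15.5
grasp_force: 30.0
t: 14.55
ee_pos: [496.1, -260.3, 208.6]
orientation: [-2.419, -2.0, 0.002]
ft_force: [0.3, 0.2, -0.4]
width: 15.5
grasp_force: 30.0
t: 15.55
ee_pos: [498.6, -260.3, 195.7]
orientation: [2.42, 2.003, 0.0]
ft_force: [-0.2, -0.5, -1.1]
width: 15.7
grasp_force: 30.0
[ 498.63268022 -260.30457613  195.73805564] 15.7172137676496 29.999980330467224
tcp/tip/hole proj [[364.01928796 131.74768233]
 [362.64158897 165.49861462]
 [362.59613104 168.31043745]]
```

View pics/s8.png

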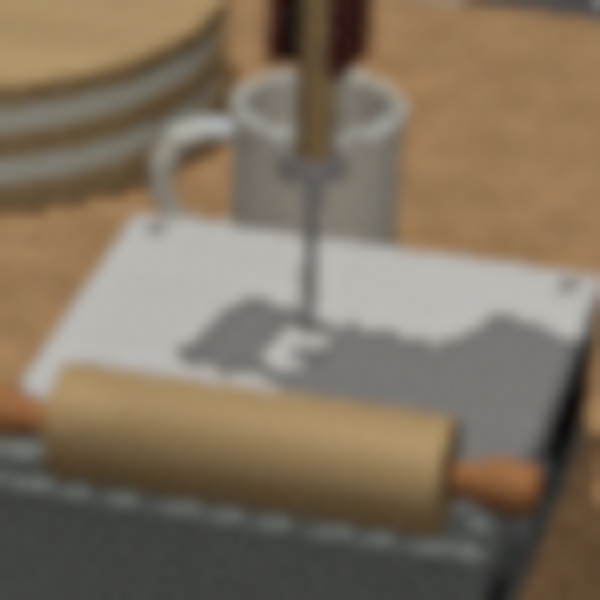

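The needle stands just above the lid, its tip at about px (363.3,164.8). The hole lies in shadow below it, at the (362.9,168.6) measured earlier.

```bash
python3 - <<'E'
from h import *
g=cv2.imread("pics/side5.png",0).astype(float)
w=g[164:174,356:371];print(w.astype(int));d=np.clip(np.median(w)-12-w,0,None);Y,X=np.mgrid[164:174,356:371]
hc=((X*d).sum()/d.sum(),(Y*d).sum()/d.sum());print("hole side px",hc)
t=cv2.imread("pics/top5.png",0).astype(float)[217:230,403:417];print(t.astype(int));d=np.clip(np.median(t)-15-t,0,None);Y,X=np.mgrid[217:230,403:417]
ht=((X*d).sum()/d.sum(),(Y*d).sum()/d.sum());print("hole top px",ht,at_z("top",ht,70))
g8=cv2.imread("pics/side8.png",0).astype(int);print(g8[154:172,356:372])
for z in(79,80,81):print(z,at_z("side",(363.3,164.8),z)-at_z("side",hc,70))
E
```

```text
[[183 184 183 182 184 182 185 184 185 184 184 184 185 185 185]
 [183 184 183 182 184 184 183 183 183 183 185 183 182 183 184]
 [183 183 184 184 184 185 184 184 184 185 185 184 186 185 184]
 [183 184 183 183 182 180 176 176 177 185 186 184 186 186 185]
 [185 182 183 184 179 165 150 149 155 173 183 185 183 184 184]
 [182 182 181 182 177 158 140 133 146 169 183 185 184 182 185]
 [184 184 185 185 182 173 166 159 167 179 184 183 183 185 183]
 [185 184 184 185 184 183 182 181 180 183 183 185 184 183 185]
 [177 181 182 183 184 185 186 184 186 185 186 184 185 183 184]
 [159 164 167 170 176 179 177 180 181 181 182 186 185 183 184]]
hole side px (np.float64(362.10502283105023), np.float64(169.23744292237444))
[[180 180 179 179 179 180 180 178 180 178 180 180 179 179]
 [180 180 179 180 179 180 179 180 179 179 179 180 180 179]
 [180 180 179 180 181 179 180 180 180 179 179 179 180 179]
 [179 180 180 179 180 181 183 182 181 182 180 180 179 179]
 [179 180 178 180 182 176 142 130 172 182 180 179 179 178]
 [179 179 180 180 172 122  65  35  91 182 182 178 179 180]
 [179 180 180 181 163 142 147  47  31
[... 1134 characters left out ...]
49 178 185 185 184 184 185 185]
 [115 115 116 116 117 117 110 112 141 168 178 180 177 178 183 185]
 [117 115 115 116 125 128 116 108 122 139 151 159 153 155 169 176]
 [116 115 118 129 149 162 151 139 137 135 131 130 126 128 139 142]
 [116 118 128 150 171 176 169 164 161 151 130 119 117 117 120 119]
 [117 127 150 172 178 166 153 146 145 135 123 117 117 117 118 117]
 [118 133 162 180 178 160 137 121 116 115 115 117 117 118 118 117]
 [118 127 149 167 171 160 142 122 112 113 117 118 119 117 118 118]
 [142 136 132 137 141 137 131 120 116 117 116 118 118 118 117 118]]
79 [  0.35370945 -13.76025647   9.        ]
80 [ -0.13850183 -11.90186831  10.        ]
81 [ -0.63071311 -10.04348016  11.        ]
```

Direct tip reading suggests the tip is up to about 6 mm short in +y. The pick-referenced estimate says it is aligned. I compromise with +2 mm, which falls inside the 4 mm clearance either way, and probe gently.

```bash
python3 -m creep '[{"translation":[1,0,0],"angular":[0,0,0],"jaw":0},{"translation":[2,0,2],"angular":[0,0,0],"jaw":0},{"translation":[2,0,5],"angular":[0,0,0],"jaw":0},{"translation":[2,0,7],"angular":[0,0,0],"jaw":0},{"translation":[2,0,9],"angular":[0,0,0],"jaw":0},{"translation":[2,0,11],"angular":[0,0,0],"jaw":0},{"translation":[2,0,12],"angular":[0,0,0],"jaw":0},{"translation":[2,0,12],"angular":[0,0,0],"jaw":0}]'; python3 -c "
from workcell import ctrl
o=ctrl.get_obs();print(o['ee_pos'],o['ft_force'],o['moment'])"
```

```text
t: 16.85
ee_pos: [499.0, -258.4, 183.6]
orientation: [-2.42, -2.003, 0.0]
ft_force: [-0.9, 0.7, -1.2]
width: 15.7
grasp_force: 30.0
[ 498.95921401 -258.360431    183.60022882] [-0.90858813  0.68202408 -1.17793943] [-0.0609268  -0.03518126 -0.01455358]
```

```bash
python3 -m creep '[{"translation":[0,0,1],"angular":[0,0,0],"jaw":0},{"translation":[0,0,2],"angular":[0,0,0],"jaw":0},{"translation":[0,0,3],"angular":[0,0,0],"jaw":0},{"translation":[0,0,4],"angular":[0,0,0],"jaw":0},{"translation":[0,0,5],"angular":[0,0,0],"jaw":0},{"translation":[0,0,6],"angular":[0,0,0],"jaw":0},{"translation":[0,0,6],"angular":[0,0,0],"jaw":0},{"translation":[0,0,6],"angular":[0,0,0],"jaw":0}]'; python3 -c "
from workcell import ctrl
o=ctrl.get_obs();print(o['ee_pos'],o['ft_force'],o['moment'])"
```

```text
t: 17.85
ee_pos: [499.0, -258.4, 177.7]
orientation: [2.42, 2.003, 0.0]
ft_force: [0.8, 0.4, -0.7]
width: 15.7
grasp_force: 30.0
[ 498.99591563 -258.39736585  177.72365375] [ 0.77670201  0.4182549  -0.66631593] [-0.04487679 -0.07576243  0.01639814]
```

The needle is in the hole, with the tip at about z 62 and no force. Continuing down to just above the button.

```bash
python3 -m creep '[{"translation":[0,0,3],"angular":[0,0,0],"jaw":0},{"translation":[0,0,6],"angular":[0,0,0],"jaw":0},{"translation":[0,0,10],"angular":[0,0,0],"jaw":0},{"translation":[0,0,14],"angular":[0,0,0],"jaw":0},{"translation":[0,0,18],"angular":[0,0,0],"jaw":0},{"translation":[0,0,22],"angular":[0,0,0],"jaw":0},{"translation":[0,0,25],"angular":[0,0,0],"jaw":0},{"translation":[0,0,25],"angular":[0,0,0],"jaw":0}]' && python3 -m creep '[{"translation":[0,0,1],"angular":[0,0,0],"jaw":0},{"translation":[0,0,2],"angular":[0,0,0],"jaw":0},{"translation":[0,0,3],"angular":[0,0,0],"jaw":0},{"translation":[0,0,4],"angular":[0,0,0],"jaw":0},{"translation":[0,0,5],"angular":[0,0,0],"jaw":0},{"translation":[0,0,5],"angular":[0,0,0],"jaw":0},{"translation":[0,0,5],"angular":[0,0,0],"jaw":0},{"translation":[0,0,5],"angular":[0,0,0],"jaw":0}]'
```

```text
t: 18.85
ee_pos: [498.9, -258.3, 152.4]
orientation: [-2.42, -2.003, 0.0]
ft_force: [-0.7, 0.4, -0.5]
width: 15.6
grasp_force: 30.0
t: 19.85
ee_pos: [499.1, -258.4, 147.8]
orientation: [2.42, 2.003, 0.0]
ft_force: [0.1, -0.3, 2.7]
width: 15.3
grasp_force: 30.0
```

```bash
python3 -m creep '[{"translation":[0,0,0.5],"angular":[0,0,0],"jaw":0},{"translation":[0,0,1],"angular":[0,0,0],"jaw":0},{"translation":[0,0,1.5],"angular":[0,0,0],"jaw":0},{"translation":[0,0,2],"angular":[0,0,0],"jaw":0},{"translation":[0,0,2.5],"angular":[0,0,0],"jaw":0},{"translation":[0,0,3],"angular":[0,0,0],"jaw":0},{"translation":[0,0,3.5],"angular":[0,0,0],"jaw":0},{"translation":[0,0,3.5],"angular":[0,0,0],"jaw":0}]'
```

```text
t: 20.85
ee_pos: [499.1, -258.5, 144.4]
orientation: [2.42, 2.003, 0.0]
ft_force: [-0.1, -0.2, 5.1]
width: 15.6
grasp_force: 30.0
```

```bash
python3 -m creep '[{"translation":[0,0,0.3],"angular":[0,0,0],"jaw":0},{"translation":[0,0,0.6],"angular":[0,0,0],"jaw":0},{"translation":[0,0,0.6],"angular":[0,0,0],"jaw":0},{"translation":[0,0,0.6],"angular":[0,0,0],"jaw":0},{"translation":[0,0,0.6],"angular":[0,0,0],"jaw":0},{"translation":[0,0,0.6],"angular":[0,0,0],"jaw":0},{"translation":[0,0,0.6],"angular":[0,0,0],"jaw":0},{"translation":[0,0,0.6],"angular":[0,0,0],"jaw":0}]'; python3 - <<'E'
from h import *
ctrl.get_image("side")
print([(np.round(d["rect"]).tolist(),d["score"]) for d in ctrl.look_for("side","pin_center")[:2]]);o=ctrl.get_obs();print(o["ft_force"],o["ee_pos"])
E
```

```text
t: 21.85
ee_pos: [499.2, -258.5, 144.2]
orientation: [2.42, 2.003, 0.0]
ft_force: [-1.1, 0.2, 8.7]
width: 15.5
grasp_force: 30.0
[([322.0, 172.0, 391.0, 193.0], 0.66), ([240.0, 234.0, 326.0, 321.0], 0.64)]
[-1.36234322  0.21994639  9.0278475 ] [ 499.23230181 -258.5191433   144.23679703]
```

The button has bottomed out: force rose from 5 to 9 N with almost no further travel. The pin is still in the tray, so I am handing in.

```bash
python3 -c "
from workcell import ctrl
print(ctrl.close_job())"
```

```text
the job is handed in; nothing more can be done
None
```

I rolled the pin into the tray and handed the job in at about 22 s with the pin tool still gripped, its needle holding the reset button at the bottom of its travel with about 9 N; no verdict came back.

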